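# Take the gel cassette out of its tank and hold it

### The job

The gel run is over and the tank is drained, so take out the gel cassette: first turn the lock knob clockwise, in small turns, until its pointer lines up with the mark on the post, and leave it there. Then pinch the two side catches on the cassette's head together and, keeping them pinched, lift the cassette straight up, upright, until its bottom edge is at least 30 mm above the tank's rim. Finish while still holding it up there, at rest and touching nothing else, and leave everything else on the bench where it is.

Things in the scene. Friction and masses are not known exactly. Their poses are not given: they have to be found in the camera images.
- station: Gel tank unit, screwed down: white base plate (x -155 to 50, y -80 to 80, 12 mm thick), drained clear tank (64 mm in x, 110 in y, rim 70 mm above the bench), round lock in front. Origin on the bench under the tank's middle; z up; -x points from tank to lock; the catches lie along y. At each y end a keeper lip (42 mm from the middle, top at 84.5 mm) holds a cassette hook down.
- knob (a joint): Lock knob angle, rad, growing clockwise seen from above, range 0 to 3.0; the pointer meets the mark at 2.2; starts at 0.1 to 1.1. Light friction (0.04 N m), stays where left. Pointer, grip and a notched disc (radius 50 mm, 80 to 85 mm above the bench) turn as one; the disc covers the cassette's nose and lets it rise only with the pointer within about 8 degrees of the mark.
- knob_grip (a point): Point on the lock's upright axis at the height to grip, 118 mm above the bench, 95 mm from the tank's middle along the station's -x. The grip is a black upright bar 44 mm long, 14 mm thick, 89 to 135 mm above the bench; its length lies along the pointer, so grip it across the pointer's direction.
- pointer_tip (a point): Tip of the aluminium pointer on the disc, 62 mm from the lock's axis, 87 mm above the bench.
- mark (a point): The mark: inner edge of the top of a slim aluminium post with a dark line, 64 mm from the lock's axis on the station's +y side, 87 mm above the bench (post top 86 mm).
- cassette: Gel cassette, 0.19 to 0.32 kg, upright in the tank's guides with 1.5 to 2 mm play, axes along the station's; leaves only straight up. White frame 16 (x) x 76 (y) x 58 mm tall with a clear pane; on it a head 16 x 32 mm up to 114 mm; a nose reaching 62 mm to -x under the disc. Origin: middle of its bottom edge, 12 mm above the bench when seated; z up.
- catch_l (a joint): Inward travel, m, of the catch on the cassette's +y side: 0 at rest, 0.009 fully pinched against the head. Sprung outward with 2.4 N at rest to 6 N fully in. Its hook is free of the keeper from about 0.007 on.
- catch_r (a joint): The same for the catch on the -y side.
- catch_l_pad (a point): Where a finger presses the +y catch: its outer face, 118 mm above the bench when seated (106 mm above the cassette's bottom edge). The catch is a grey upright paddle 22 mm wide, 5 mm thick, 78 to 135 mm above the bench. Outer faces of the two paddles are 62 mm apart at rest, 44 mm pinched. Hooks and keepers lie below: keep fingertips over 86 mm above the bench.
- catch_r_pad (a point): The same point on the -y catch's outer face.
- bottle: Bystander, to be left alone: white plastic bottle, 52 mm across, 105 mm tall. Origin at the centre of its underside.
- tube_rack: Bystander, to be left alone: flat grey microtube rack, 70 x 100 mm, 35 mm tall. Origin at the centre of its underside.
- comb: Bystander, to be left alone: white gel comb lying flat, 27 x 84 mm, 5 mm thick. Origin at the centre of its underside.
- casting_tray: Bystander, to be left alone: clear open casting tray, 110 x 100 mm, 30 mm tall. Origin at the centre of its underside.
- beaker: Bystander, to be left alone: glass beaker, 70 mm across, 90 mm tall. Origin at the centre of its underside.
- tip_box: Bystander, to be left alone: grey pipette-tip box with clear lid, 120 x 85 mm, 57 mm tall. Origin at the centre of its underside.
- jar: Bystander, to be left alone: amber jar, 60 mm across, 80 mm tall. Origin at the centre of its underside.

How it is judged (in metres and radians):
On the way, in this order (a step that is already met when the one before it is completed fails the run):
1. the pointer is on the mark (within 8 degrees), the cassette still seated (value of joint knob between 2.06 and 2.34 rad and height (world z) of cassette below 0.02 m), for 0.3 s.
2. both catches are pinched in with the fingers, the cassette still in its guides (value of joint each of catch_l, catch_r above 0.006 m and contact force between cassette and the fingers above 3 N and height (world z) of cassette below 0.04 m), for 0.1 s.
At the end, for the whole second after the job is handed in: Held by the fingers alone (over 3 N), both catches in over 6 mm, cassette bottom over 98 mm above the bench, tilt under 0.25 rad, slower than 30 mm/s, not touching the tank unit or bottle; pointer within 0.17 rad of the mark; no bystander moved over 25 mm (value of joint each of catch_l, catch_r above 0.006 m and contact force between cassette and the fingers above 3 N and value of joint knob between 2.03 and 2.37 rad and height (world z) of cassette above 0.098 m and angle between cassette's own z axis and vertical below 0.25 rad and linear speed of cassette below 0.03 m/s and contact force between cassette and station below 0.2 N and contact force between cassette and bottle below 0.2 N and distance of each of bottle, tube_rack, comb, casting_tray, beaker, tip_box, jar from where it was at the start of the episode below 0.025 m); the arm keeps its last pose, push and grip.
It fails at once if a bystander is moved by more than 25 mm (distance of any of bottle, tube_rack, comb, casting_tray, beaker, tip_box, jar from where it was at the start of the episode above 0.025 m).
It also fails if it takes over 59 s, if anything falls off the work surface, if the arm or the gripper's body presses on something with over 40 N, if the wrist force passes 120 N, or if a joint passes its speed limit or range.

### The arm

A 6-joint arm with a two-finger parallel gripper is mounted at the origin on the work surface. World frame = base frame: x ahead of the robot, y to its left, z up, the work surface at z = 0. Lengths are in mm, angles in rad, forces in N, time in s.
With the tool pointing down it reaches from about 400 to 825 mm from the base axis. Payload 7 kg.
Tool frame: the origin (TCP) lies midway between the tips of the shut fingers; the grasp point (between the pads) lies 19 mm behind it; z points along the fingers, x is the direction in which the jaws open and shut, and the axes are right-handed (so a half turn about z gives the same grasp; the last joint's range is limited). The gripper opens to 88 mm and grips with 3 to 60 N. Pads are 19 mm wide; open, the fingers measure 130 mm over their backs; the gripper's body (78 mm by 193 mm) begins 47 mm behind the grasp point.
Start: joints at [-0.817, 0.359, 0.012, 0, -1.224, -0.288], TCP at [303.139, -603.077, 226.561] pointing down, gripper open.
Joint ranges: [-3.07, 3.07], [-1.43, 2.12], [-1.02, 1.25], [-3.03, 1.67], [-3.05, -0], [-3.03, 3.03]. Speed limits (rad/s): [2.39, 2.39, 3.01, 3.14, 3.14, 3.14].

### API

Orientations are given as a rotation vector (axis times angle).
In Python, from plant import manip, optics gives the robot as it stands.
- The arm moves only by the tool apply_moves, never from a script. Its argument "increments" is a list of rows, each a list of 7 numbers: the finger opening in cm, from 0 to 8.76, then the shift along the world's x, y, z in cm, then the turn, a rotation vector about the world's x, y, z in rad. A call has 1 to 8 rows; each row is the pose to reach, as a shift and turn from the pose measured when the call began; what a row does not reach only later rows make up. A row lasts 1/10 s, in which the tool goes at most 50 mm and 8.59 degrees, less where a joint would pass 70% of its speed; a pose out of reach is approached as far as the arm can. A call with a gripper value outside its range is refused whole. The fingers move at their own pace and stop on an object; "squeeze" is the grip in N (left out, the last holds). Time passes only in rows, so rows that repeat a pose let the fingers close. It gives the time, the measured TCP pose, the force and the opening at its end, in the units of the state.
- manip.read_state(): the state, without advancing time (a new reading comes with each control period).
- optics.grab_frame(name): name is "scene" or "top" or "wrist"; returns (picture, depth): 384x512x3 uint8, red, green, blue; 384x512 float32, mm along the optical axis (not along the pixel's ray), 0 where there is no reading.
- optics.camera_model(name): a dict with "fovy" (degrees; the focal length in pixels is half the picture's height over the tangent of half this angle, whatever the lens; pixels are square), "cx", "cy" (the principal point, pixels), "R" (3x3) and "t" (3): a world point X has camera coordinates R X + t; the wrist camera has in their place "hand_eye" (4x4, takes a point from camera to tool coordinates, whose origin is the TCP and whose axes are the tool frame's). Camera axes: x right, y down, z forward; pixel columns grow to the right and rows downward; lengths in mm; the calibration is good to about 2 mm. The wrist camera is an equidistant fisheye: a pixel r from the principal point sees the ray r / f radians off the axis. A picture is of the moment at which its call begins: read the wrist's pose just before it. camera_model takes no time and is no camera call.
- manip.sign_off(): hands the job in, once; it reports no verdict.
The state is a dict: "time": time; "joint_pos": joint angles; "joint_velocities": joint speeds; "tau": joint torques, N m; "eef_pos": TCP position; "orientation": TCP orientation; "ft_force": force on the tool from outside, world axes, zero at the start; "ft_torque": the same for the moment, N m; "finger_gap": finger opening in mm.
Only numpy, scipy, OpenCV 4.12 (cv2) and the standard library are available. Lean on these libraries where they do the work, as an engineer would, in place of code of your own. Each camera call takes 0.05 s, during which the arm holds its last target.

## Working session

There is one attempt and no reset: what is moved stays moved. The work goes in short steps, Python scripts to look and compute and a tool call to move; the robot and the scene stay as the last step left them, time stands still between calls to the robot, and variables do not carry over. Pictures are saved under pics/ and viewed, and the job is handed in when it is done.

Besides the shell and the picture viewer there is one more tool, called after "Emit:" as name(argument=value, ...), one argument or row to a line, values as JSON. apply_moves: Moves the arm, as the interface text tells. Its arguments: {"type":"object","properties":{"increments":{"type":"array"},"squeeze":{"type":"number"}},"required":["increments"]}

```bash
ls; mkdir -p pics
python3 - <<'E'
from plant import manip, optics
import cv2
print(manip.read_state())
for n in ["scene","top"]:
    p,d=optics.grab_frame(n); cv2.imwrite(f"pics/{n}0.png",p[:,:,::-1]); m=optics.camera_model(n); print(n,m)
    import numpy as np; np.savez(f"pics/{n}0.npz",p=p,d=d)
print(optics.camera_model("wrist"))
E
```

```text
pics
{'time': 0.0, 'joint_pos': array([-8.16914911e-01,  3.59380032e-01,  1.10757442e-02, -3.80829610e-04,
       -1.22411997e+00, -2.88120980e-01]), 'joint_velocities': array([-0.00093193,  0.00171203, -0.00177837, -0.00082812,  0.00107063,
       -0.00015711]), 'tau': array([-1.86363519e-03, -5.82711160e+01,  2.93043995e+01,  6.99663609e+00,
        7.02067206e-03, -1.62235733e-04]), 'eef_pos': array([ 302.91897278, -602.65861383,  225.62895361]), 'orientation': array([-1.64820653e+00, -2.67277668e+00, -1.21058805e-03]), 'ft_force': array([-0.07915908, -0.98725294, -0.9027071 ]), 'ft_torque': array([ 0.01805718, -0.03416742, -0.03956049]), 'finger_gap': 87.37457922183376}
scene {'fovy': 49.105348031326486, 'cx': 257.3180663617129, 'cy': 182.61959597331293, 'R': array([[ 0.33634888,  0.94158595, -0.01689196],
       [ 0.75196531, -0.27932536, -0.59709757],
       [-0.56693704,  0.18813093, -0.80199074]]), 't': array([-181.49960919, -361.56287055, 1936.46259502])}
top {'fovy': 54.7538846728209, 'cx': 255.52488149984387, 'cy': 190.8718227013668, 'R': array([[-0.00699018, -0.99996345,  0.00492206],
       [-0.99722856,  0.0066063 , -0.07410508],
       [ 0.07406985, -0.00542643, -0.99723829]]), 't': array([ -26.26994747,  583.99772306, 1163.34468254])}
{'fovy': 65.70646984690485, 'cx': 257.57025253823565, 'cy': 197.18470759186476, 'hand_eye': array([[ 9.99999465e-01, -1.03364787e-03,  4.65276580e-05,
         5.20417231e-01],
       [ 9.82194341e-04,  9.62441403e-01,  2.71487717e-01,
        -7.23802571e+01],
       [-3.25402844e-04, -2.71487526e-01,  9.62441903e-01,
        -1.58464970e+02],
       [ 0.00000000e+00,  0.00000000e+00,  0.00000000e+00,
         1.00000000e+00]])}
```

View pics/scene0.png

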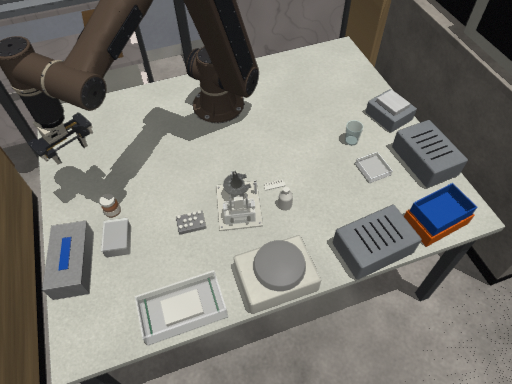

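View pics/top0.png

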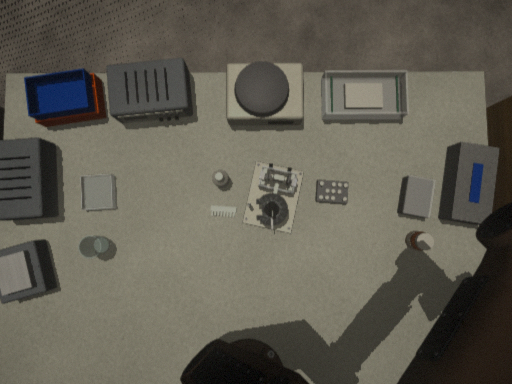

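```bash
cat > h.py <<'E'
import numpy as np,cv2
from plant import manip, optics
from scipy.spatial.transform import Rotation as Ro
def ray(n,u,v,z):
    m=optics.camera_model(n); f=192/np.tan(np.radians(m['fovy']/2))
    d=m['R'].T@np.array([(u-m['cx'])/f,(v-m['cy'])/f,1]); c=-m['R'].T@m['t']
    return c+d*(z-c[2])/d[2]
def proj(n,X):
    m=optics.camera_model(n); f=192/np.tan(np.radians(m['fovy']/2))
    x=m['R']@np.array(X)+m['t']; return np.array([m['cx'],m['cy']])+f*x[:2]/x[2]
def wproj(s,X):
    m=optics.camera_model("wrist"); f=192/np.tan(np.radians(m['fovy']/2)); H=m['hand_eye']
    R=Ro.from_rotvec(s['orientation']).as_matrix()
    x=H[:3,:3].T@(R.T@(np.array(X)-s['eef_pos'])-H[:3,3])
    th=np.arctan2(np.hypot(x[0],x[1]),x[2]); return np.array([m['cx'],m['cy']])+f*th*x[:2]/np.hypot(x[0],x[1])
def wray(s,u,v,z):
    m=optics.camera_model("wrist"); f=192/np.tan(np.radians(m['fovy']/2)); H=m['hand_eye']
    R=Ro.from_rotvec(s['orientation']).as_matrix()
    a=np.array([u-m['cx'],v-m['cy']]); r=np.hypot(*a); th=r/f
    d=np.array([*(a/r*np.sin(th)),np.cos(th)]); d=R@H[:3,:3]@d; c=s['eef_pos']+R@H[:3,3]
    return c+d*(z-c[2])/d[2]
E
python3 - <<'E'
from h import *
p=cv2.imread("pics/top0.png"); c=p[145:245,195:355]; cv2.imwrite("pics/topc.png",cv2.resize(c,None,fx=5,fy=5,interpolation=cv2.INTER_CUBIC))
for q in [(256,163),(302,172),(291,232),(244,223)]: print(q,ray("top",*q,12))
E
```

```text
(256, 163) [675.08923296 -32.47078557  12.        ]
(302, 172) [ 644.78346044 -181.15649528   12.        ]
(291, 232) [ 451.90053821 -142.81486886   12.        ]
(244, 223) [481.63411213   7.31928237  12.        ]
```

View pics/topc.png

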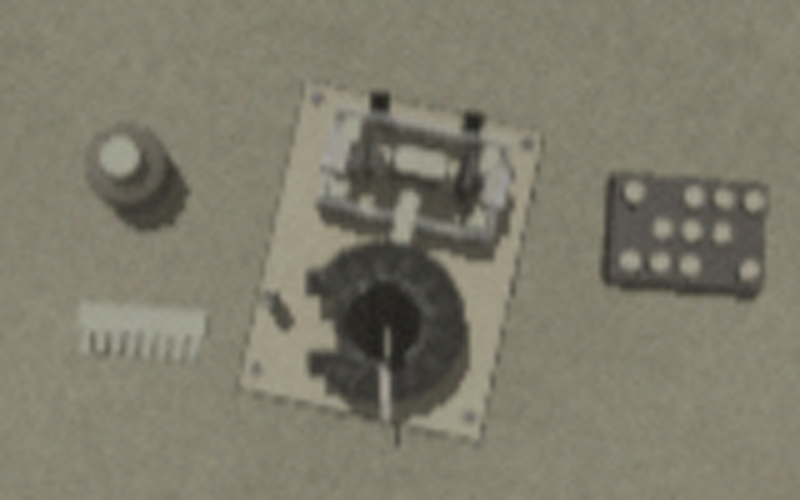

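```bash
cat > m1.py <<'E'
from h import *
q=np.array([(305,82),(543,130),(480,440),(240,388)])/5+np.array([195,145])-0.4
W=np.array([ray("top",*a,12)[:2] for a in q]); L=np.array([(50,80),(50,-80),(-155,-80),(-155,80)])
a=W-W.mean(0); b=L-L.mean(0)
yaw=np.arctan2((b[:,0]*a[:,1]-b[:,1]*a[:,0]).sum(),(a*b).sum()); R=np.array([[np.cos(yaw),-np.sin(yaw)],[np.sin(yaw),np.cos(yaw)]])
t=W.mean(0)-R@L.mean(0)
print("res",(W-(L@R.T+t)).round(1).tolist(),"yaw",yaw,"t",t,"knob",R@[-95,0]+t)
tip=ray("top",195+387/5-.4,145+418/5-.4,87); k=R@[-95,0]+t; print(tip-[*k,0])
E
python3 m1.py; python3 -c "
from h import *
s=manip.read_state();R=Ro.from_rotvec(s['orientation']).as_matrix();print(R)"
```

```text
res [[-1.8, -1.1], [-0.1, 1.4], [0.9, 1.4], [1.1, -1.7]] yaw -0.21432541699787666 t [617.5928761 -97.6806503] knob [524.76646732 -77.47525913]
[-58.35046131  -1.0215348   87.        ]
[[-4.49047623e-01  8.93507502e-01 -7.59410704e-04]
 [ 8.93506636e-01  4.49048250e-01  1.24923038e-03]
 [ 1.45720876e-03 -1.17574571e-04 -9.99998931e-01]]
```

Emit:
apply_moves(
  increments=[
    [8.7,1.4,2.8,0,0,0,0.145],
    [8.7,2.8,5.6,0,0,0,0.29],
    [8.7,4.2,8.4,0,0,0,0.435],
    [8.7,5.6,11.2,0,0,0,0.58],
    [8.7,7.0,14.0,0,0,0,0.725],
    [8.7,8.4,16.8,0,0,0,0.87],
    [8.7,9.8,19.6,0,0,0,1.015],
    [8.7,11.2,22.4,0,0,0,1.16],
  ],
  squeeze=20,
)

```text
time: 0.9
eef_pos: [415.2, -377.4, 225.4]
orientation: [0.095, -3.138, -0.0]
ft_force: [0.5, 0.0, -0.3]
finger_gap: 86.7
```

Emit:
apply_moves(
  increments=[
    [8.7,1.8,3.7,0,0,0,0.145],
    [8.7,3.6,7.4,0,0,0,0.29],
    [8.7,5.4,11.1,0,0,0,0.435],
    [8.7,7.2,14.8,0,0,0,0.58],
    [8.7,9.0,18.5,0,0,0,0.725],
    [8.7,10.8,22.2,0,0,0,0.87],
    [8.7,12.6,25.9,0,0,0,1.015],
    [8.7,14.2,29.2,0,0,0,1.16],
  ],
)

```text
time: 1.7
eef_pos: [557.6, -83.5, 225.2]
orientation: [1.808, -2.567, 0.001]
ft_force: [-0.4, -0.8, 0.5]
finger_gap: 86.9
```

```bash
python3 -c "
from h import *
s=manip.read_state();R=Ro.from_rotvec(s['orientation']).as_matrix();print(s['time'],s['joint_pos'],s['eef_pos'],R.round(3), np.degrees(np.arctan2(R[1,0],R[0,0])))"
```

```text
1.7 [ 0.19951038  0.1781037  -0.23915037  0.00149242 -1.15501963  1.02717082] [557.56724502 -83.46765505 225.23033144] [[-0.337 -0.942 -0.001]
 [-0.942  0.337 -0.002]
 [ 0.002  0.001 -1.   ]] -109.68171801822612
```

Emit:
apply_moves(
  increments=[
    [8.7,0,0,0,0,0,0.115],
    [8.7,0,0,0,0,0,0.23],
    [8.7,0,0,0,0,0,0.345],
    [8.7,0,0,0,0,0,0.345],
  ],
)

```text
time: 2.1
eef_pos: [557.3, -83.3, 224.8]
orientation: [2.224, -2.216, 0.001]
ft_force: [0.4, 0.6, -0.4]
finger_gap: 87.3
```

```bash
cat > snap.py <<'E'
from h import *
import sys,pickle
n=sys.argv[1]; s=manip.read_state(); p,d=optics.grab_frame("wrist"); np.savez(f"pics/{n}.npz",p=p,d=d); pickle.dump(s,open(f"pics/{n}.pkl","wb"))
cv2.imwrite(f"pics/{n}.png",cv2.resize(p[:,:,::-1],None,fx=1.5,fy=1.5))
print(s['time'],s['eef_pos'],s['orientation'],s['ft_force'],s['finger_gap'])
E
python3 snap.py w1
```

```text
2.1 [557.3243277  -83.27462935 224.84356989] [ 2.22359368e+00 -2.21594686e+00  6.64801958e-04] [ 0.41798118  0.57492339 -0.43212308] 87.34120711496318
```

View pics/w1.png

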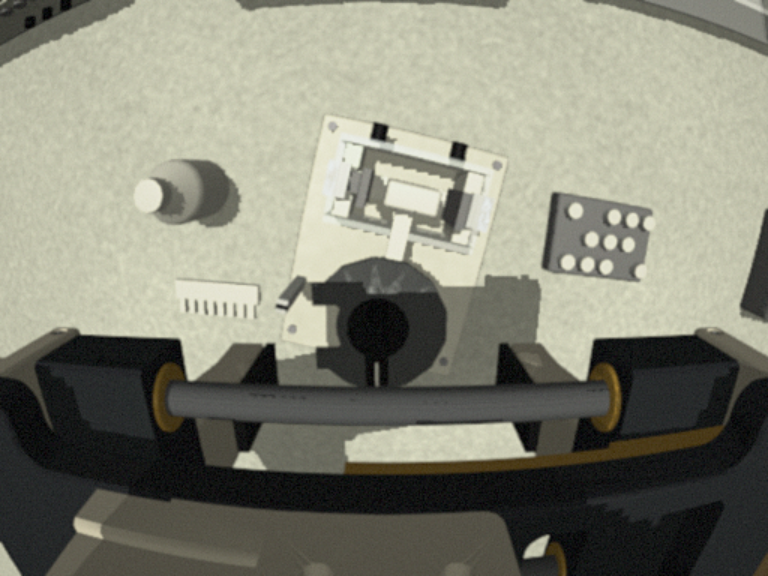

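Run:
```python
from h import *
p=np.load("pics/w1.npz")['p'][70:260,170:350,::-1]; p=np.clip(p.astype(float)*1.5,0,255).astype(np.uint8)
p=np.clip(255*(p/255.)**.6,0,255).astype(np.uint8)
cv2.imwrite("pics/w1c.png",cv2.resize(p[:150],None,fx=4,fy=4,interpolation=cv2.INTER_CUBIC))
cv2.imwrite("pics/w1d.png",cv2.resize(p[95:],None,fx=4,fy=4,interpolation=cv2.INTER_CUBIC))
```

```text
(no output)
```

View pics/w1c.png

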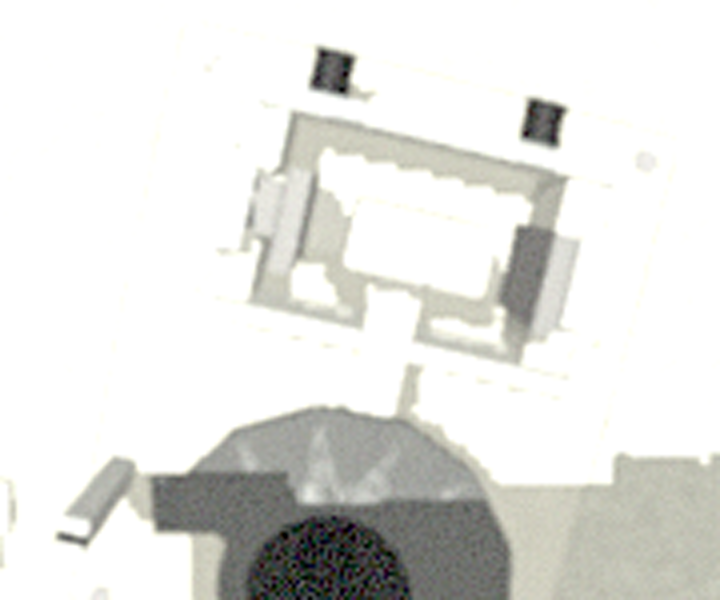

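View pics/w1d.png

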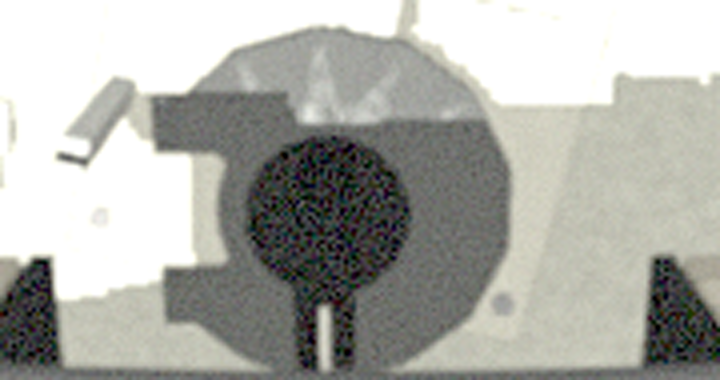

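```bash
cat > pc.py <<'E'
from h import *
import pickle
def cloud(n):
    s=pickle.load(open(f"pics/{n}.pkl","rb")); d=np.load(f"pics/{n}.npz")['d']
    m=optics.camera_model("wrist"); f=192/np.tan(np.radians(m['fovy']/2)); H=m['hand_eye']
    v,u=np.mgrid[:384,:512]; a=u-m['cx']; b=v-m['cy']; r=np.hypot(a,b)+1e-9; th=r/f
    P=np.stack([a/r*np.tan(th)*d,b/r*np.tan(th)*d,d],-1)
    R=Ro.from_rotvec(s['orientation']).as_matrix()
    W=(P@H[:3,:3].T+H[:3,3])@R.T+s['eef_pos']; W[d<=0]=np.nan
    return W
if __name__=="__main__":
    W=cloud("w1")
    T=np.array([617.6,-97.7]); y=-.2143; Rm=np.array([[np.cos(y),-np.sin(y)],[np.sin(y),np.cos(y)]])
    S=(W[...,:2]-T)@Rm; z=W[...,2]
    for lo,hi in [(5,20),(65,75),(80,91),(95,108),(108,120),(128,145)]:
        k=(z>lo)&(z<hi)&(abs(S[...,0]+45)<130)&(abs(S[...,1])<90); print(lo,hi,k.sum(), np.median(z[k]) if k.any() else 0)
    k=(z>128)&(z<145)&(abs(S[...,0]+45)<130)&(abs(S[...,1])<90)
    vis=np.zeros((384,512,3),np.uint8); vis[...,0]=np.nan_to_num(np.clip(z*1.7,0,255)); vis[...]=vis[...,:1]
    cv2.imwrite("pics/zmap1.png",cv2.resize(cv2.applyColorMap(vis[70:260,170:350,0],cv2.COLORMAP_JET),None,fx=4,fy=3.1,interpolation=cv2.INTER_NEAREST))
    for nm,c in [("knob",S[...,0]<-60),("cas",S[...,0]>-40)]:
        Q=np.c_[S[k&c],z[k&c]]; print(nm,len(Q),Q.min(0) if len(Q) else 0,Q.max(0) if len(Q) else 0)
E
python3 pc.py
```

```text
5 20 8404 12.298667224803836
65 75 2097 69.85688316407595
80 91 5402 85.28138419953596
95 108 114 101.4680213901589
108 120 127 114.45725922527004
128 145 1071 135.13433834990718
knob 710 [-118.33234665   -9.76003094  128.11547715] [-73.80538097  12.24380347 137.38444939]
cas 361 [-12.10613934 -31.10490626 128.05612082] [ 10.17591707  31.60178974 137.30204262]
```

View pics/zmap1.png

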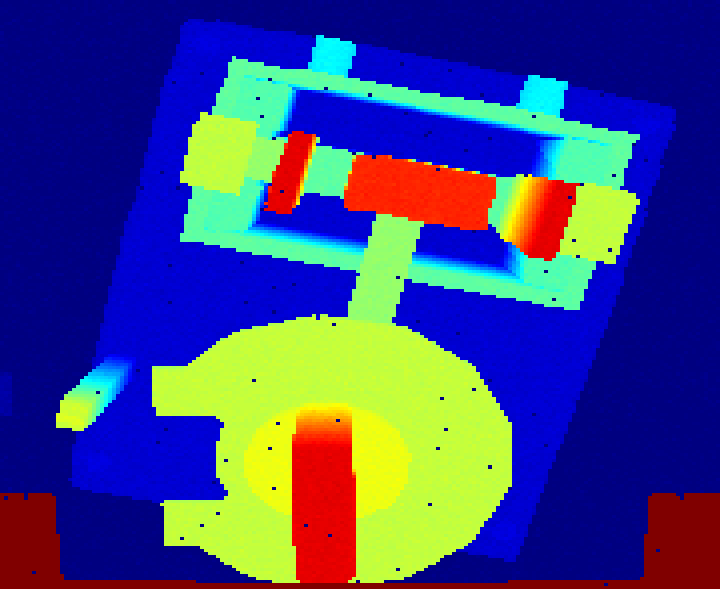

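Run:
```python
from pc import *
W=cloud("w1"); z=W[...,2]
T=np.array([617.6,-97.7]); y=-.2143; Rm=np.array([[np.cos(y),-np.sin(y)],[np.sin(y),np.cos(y)]])
S=(W[...,:2]-T)@Rm
inb=(S[...,0]>-160)&(S[...,0]<55)&(abs(S[...,1])<85)
def rect(k,nm):
    Q=W[k][:,:2].astype(np.float32); (c,sz,a)=cv2.minAreaRect(Q); print(nm,len(Q),np.round(c,1),np.round(sz,1),round(a,2)); return np.array(c)
top=(z>133)&(z<137.5)&inb
rect(top&(S[...,0]<-60)&(W[...,0]>480),"bar")
a=rect(top&(S[...,0]>-40)&(S[...,1]>0),"pad+"); b=rect(top&(S[...,0]>-40)&(S[...,1]<0),"pad-"); print("mid",(a+b)/2)
rect((z>112)&(z<116.5)&inb&(S[...,0]>-40)&(abs(S[...,1])<20),"head")
rect((z>68)&(z<72)&inb&(S[...,0]>-40),"rim")
rect((z>83)&(z<88)&inb&(S[...,0]>-40)&(abs(S[...,1])>30),"keepers")
# keepers/post
rect((z>84)&(z<89)&(S[...,0]<-60)&(S[...,1]>58)&(S[...,1]<85),"post")
k=(z>84)&(z<89)&(S[...,0]<-60)&(S[...,1]>55)&(S[...,1]<85); print(S[k].min(0),S[k].max(0))
d=(z>87.5)&(z<91.5)&inb&(S[...,0]<-50)
rect(d,"hub"); q=W[d][:,:2].astype(np.float32); print(cv2.minEnclosingCircle(q))
# bar side edges per x rows
k=top&(S[...,0]<-60)
for x in range(495,550,8):
    r=k&(abs(W[...,0]-x)<4); 
    if r.sum()>5: print(x,W[r][:,1].min().round(1),W[r][:,1].max().round(1))
```

```text
bar 678 [524.  -76.1] [44.  13.9] 0.16
pad+ 160 [622.8 -69.2] [ 5.2 22.3] 77.36
pad- 161 [ 610.2 -125.1] [ 5.5 21.7] 75.03
mid [616.5177002  -97.13253021]
head 1 [ 623.2 -105.3] [0. 0.] 0.0
rim 1805 [616.7 -97.1] [110.8  64.5] 76.96
keepers 700 [616.5 -97.2] [114.8  24.2] 77.16
post 56 [539.5  -8. ] [7.8 9.9] 77.13
[-100.30032397   67.06444197] [-90.43011112  74.86646559]
hub 444 [526.6 -58. ] [ 48.9 102.1] 7.2
((541.646728515625, -56.38837814331055), 51.598854064941406)
503 -83.0 -70.0
511 -83.0 -69.2
519 -83.0 -69.2
527 -83.0 -69.3
535 -83.0 -69.4
543 -82.0 -69.6
```

Emit:
apply_moves(
  increments=[
    [8.7,-1.6,0.3,-2.5,0,0,0],
    [8.7,-3.3,0.7,-6,0,0,0],
    [8.7,-3.3,0.7,-10,0,0,0],
    [8.7,-3.3,0.7,-12.5,0,0,0],
    [8.7,-3.3,0.7,-12.5,0,0,0],
  ],
  squeeze=15,
)

```text
time: 2.65
eef_pos: [521.6, -76.9, 96.7]
orientation: [2.211, -2.221, -0.006]
ft_force: [0.0, -0.0, 0.4]
finger_gap: 87.3
```

Emit:
apply_moves(
  increments=[
    [1.0,0,0,0,0,0,0],
    [1.0,0,0,0,0,0,0],
    [1.0,0,0,0,0,0,0],
    [1.0,0,0,0,0,0,0],
    [1.0,0,0,0,0,0,0],
    [1.0,0,0,0,0,0,0],
  ],
)

```text
time: 3.25
eef_pos: [521.8, -76.8, 97.1]
orientation: [2.211, -2.222, -0.005]
ft_force: [-0.5, -0.3, -0.6]
finger_gap: 44.6
```

Emit:
apply_moves(
  increments=[
    [1.0,0.2,0.07,0.2,0,0,0],
    [1.0,0.2,0.07,0.2,0,0,0],
    [1.0,0.2,0.07,0.2,0,0,0],
    [1.0,0.2,0.07,0.2,0,0,0],
    [1.0,0.2,0.07,0.2,0,0,0],
    [1.0,0.2,0.07,0.2,0,0,0],
  ],
)

```text
time: 3.85
eef_pos: [523.6, -77.1, 99.1]
orientation: [2.21, -2.221, -0.004]
ft_force: [-0.5, -6.4, 0.2]
finger_gap: 14.4
```

Emit:
apply_moves(
  increments=[
    [1.0,0.02,0.06,0,0,0,-0.1],
    [1.0,0.03,0.08,0,0,0,-0.2],
    [1.0,0.03,0.08,0,0,0,-0.3],
    [1.0,0.03,0.08,0,0,0,-0.4],
    [1.0,0.03,0.08,0,0,0,-0.5],
    [1.0,0.03,0.08,0,0,0,-0.6],
    [1.0,0.03,0.08,0,0,0,-0.6],
  ],
)

```text
time: 4.55
eef_pos: [523.6, -77.2, 99.1]
orientation: [1.45, -2.778, -0.007]
ft_force: [0.1, -5.1, 0.2]
finger_gap: 13.8
```

```bash
python3 -c "
from h import *
s=manip.read_state();R=Ro.from_rotvec(s['orientation']).as_matrix();print(s['time'],s['joint_pos'],s['eef_pos'],s['ft_force'],s['ft_torque'], s['finger_gap'],np.degrees(np.arctan2(R[1,0],R[0,0])))"
```

```text
4.55 [ 0.22286744  0.24792772 -0.46854637 -0.00284196 -0.86306151  0.74119695] [523.5867673  -77.16449354  99.10821735] [ 0.05527957 -5.08120066  0.17113557] [-1.57645947  0.05082671 -0.01526735] 13.764247442500817 -124.86850738262304
```

Emit:
apply_moves(
  increments=[
    [1.0,0.03,0.1,0,0,0,-0.1],
    [1.0,0.03,0.1,0,0,0,-0.2],
    [1.0,0.03,0.1,0,0,0,-0.3],
    [1.0,0.03,0.1,0,0,0,-0.4],
    [1.0,0.03,0.1,0,0,0,-0.5],
    [1.0,0.03,0.1,0,0,0,-0.6],
    [1.0,0.03,0.1,0,0,0,-0.7],
    [1.0,0.03,0.1,0,0,0,-0.7],
  ],
)

```text
time: 5.35
eef_pos: [523.5, -77.1, 99.1]
orientation: [0.404, -3.109, -0.009]
ft_force: [-0.3, -5.8, 0.5]
finger_gap: 14.0
```

Emit:
apply_moves(
  increments=[
    [1.0,0,0,0,0,0,-0.1],
    [1.0,0,0,0,0,0,-0.2],
    [1.0,0,0,0,0,0,-0.3],
    [1.0,0,0,0,0,0,-0.4],
    [1.0,0,0,0,0,0,-0.48],
    [1.0,0,0,0,0,0,-0.48],
    [1.0,0,0,0,0,0,-0.48],
  ],
)

```text
time: 6.05
eef_pos: [523.5, -77.2, 99.1]
orientation: [-0.343, -3.118, -0.011]
ft_force: [-0.0, -0.3, 0.6]
finger_gap: 14.2
```

```bash
python3 -c "
from h import *
s=manip.read_state();R=Ro.from_rotvec(s['orientation']).as_matrix();print(s['time'],s['joint_pos'],s['eef_pos'],s['ft_force'],s['ft_torque'], s['finger_gap'],np.degrees(np.arctan2(R[1,0],R[0,0])))"
```

```text
6.05 [ 0.21803565  0.24574164 -0.46821998 -0.01105081 -0.85937035 -0.43009126] [523.49277392 -77.21429621  99.11722292] [-0.04309326 -0.29347713  0.64890999] [-0.34280018 -0.09649236 -0.01760646] 14.21968583522455 167.43718145478016
```

Emit:
apply_moves(
  increments=[
    [3,0,0,0,0,0,0],
    [6,0,0,0,0,0,0],
    [8.7,0,0,0,0,0,0],
    [8.7,0,0,0,0,0,0],
    [8.7,0,0,0,0,0,0],
    [8.7,0,0,4,0,0,0],
    [8.7,0,0,8,0,0,0],
    [8.7,0,0,12,0,0,0],
  ],
)

```text
time: 6.85
eef_pos: [523.2, -77.3, 220.5]
orientation: [-0.343, -3.117, -0.011]
ft_force: [2.0, -0.1, 0.9]
finger_gap: 72.3
```

Emit:
apply_moves(
  increments=[
    [8.7,0,0,0,0,0,-0.14],
    [8.7,0,0,0,0,0,-0.28],
    [8.7,0,0,0,0,0,-0.42],
    [8.7,0,0,0,0,0,-0.56],
    [8.7,0,0,0,0,0,-0.7],
    [8.7,0,0,0,0,0,-0.84],
    [8.7,0,0,0,0,0,-0.98],
    [8.7,0,0,0,0,0,-1.12],
  ],
)

```text
time: 7.65
eef_pos: [523.1, -77.3, 220.4]
orientation: [-1.956, -2.457, -0.014]
ft_force: [0.3, 0.0, -0.5]
finger_gap: 86.9
```

```bash
python3 snap.py w2
```

```text
7.65 [523.09850939 -77.28285313 220.43045122] [-1.95583672 -2.45685532 -0.01381404] [ 0.25557753  0.03693825 -0.45813788] 86.89090270040951
```

View pics/w2.png

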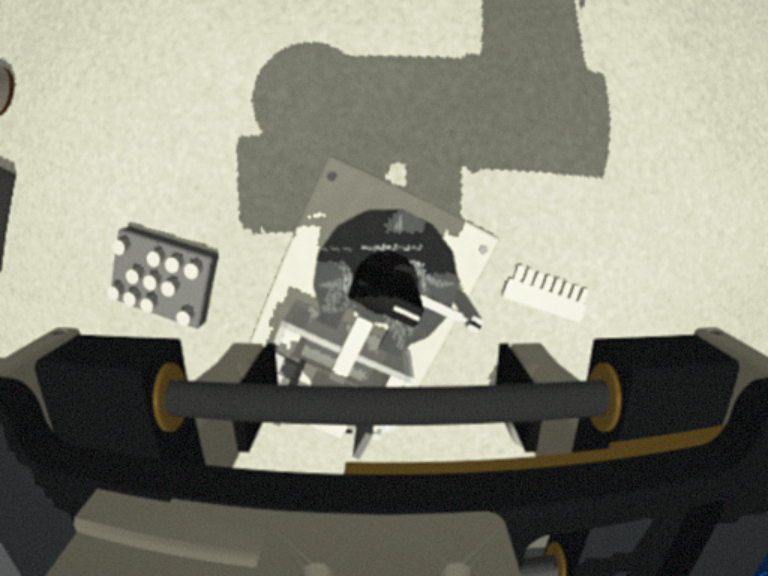

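```bash
cat > m2.py <<'E'
from pc import *
import sys
W=cloud(sys.argv[1]); z=W[...,2]
T=np.array([616.6,-97.1]); y=-.2241; Rm=np.array([[np.cos(y),-np.sin(y)],[np.sin(y),np.cos(y)]])
S=(W[...,:2]-T)@Rm
def rect(k,nm):
    Q=S[k].astype(np.float32)
    if len(Q)<5: print(nm,len(Q)); return
    (c,sz,a)=cv2.minAreaRect(Q); print(nm,len(Q),np.round(c,1),np.round(sz,1),round(a,2))
rect((z>133)&(z<137.5)&(np.hypot(S[...,0]+95,S[...,1])<30),"bar")
rect((z>133)&(z<137.5)&(np.hypot(S[...,0],S[...,1]-30)<20),"pad+")
rect((z>133)&(z<137.5)&(np.hypot(S[...,0],S[...,1]+30)<20),"pad-")
k=(z>86)&(z<88.5)&(np.hypot(S[...,0]+95,S[...,1])>50)&(S[...,0]<-60)&(S[...,1]>0); rect(k,"pointer+post")
rect(k&(S[...,1]<61.5)&(S[...,1]>52),"ptr outer")
E
python3 m2.py w2; python3 -c "
import sys;sys.argv=['','w2']
from m2 import *
p=np.load('pics/w2.npz')['p'][170:240,220:340,::-1]
cv2.imwrite('pics/w2c.png',cv2.resize(p,None,fx=6,fy=6,interpolation=cv2.INTER_CUBIC))"
```

```text
bar 784 [-94.9  -0.4] [44.  14.2] 89.85
pad+ 105 [-0.2 28.4] [ 5.7 22.3] 89.07
pad- 6 [  9.8 -28.9] [4.  0.9] 88.8
pointer+post 78 [-95.3  61.8] [ 9.9 23.1] 1.82
ptr outer 25 [-94.8  56.7] [8.3 6.3] 87.66
bar 784 [-94.9  -0.4] [44.  14.2] 89.85
pad+ 105 [-0.2 28.4] [ 5.7 22.3] 89.07
pad- 6 [  9.8 -28.9] [4.  0.9] 88.8
pointer+post 78 [-95.3  61.8] [ 9.9 23.1] 1.82
ptr outer 25 [-94.8  56.7] [8.3 6.3] 87.66
```

View pics/w2c.png

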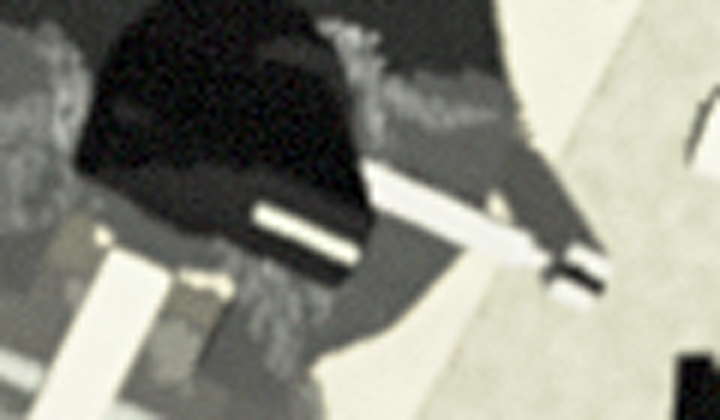

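```bash
cat > go.py <<'E'
from h import *
s=manip.read_state();R=Ro.from_rotvec(s['orientation']).as_matrix()
a=np.pi/2-.2241; x=np.array([np.cos(a),np.sin(a),0]); zz=np.array([0,0,-1.]); D=np.c_[x,np.cross(zz,x),zz]
print(s['time'],"toolz",R[:,2].round(4),"turn",Ro.from_matrix(D@R.T).as_rotvec().round(4),"shift cm",((np.array([616.6,-97.1,99])-s['eef_pos'])/10).round(2),s['ft_force'].round(1),s['finger_gap'],s['joint_pos'].round(2))
E
python3 go.py
```

```text
7.7 toolz [ 0.0045  0.0077 -1.    ] turn [-0.0066  0.0061 -0.4417] shift cm [  9.36  -1.99 -12.14] [0.1 0.2 0.2] 87.1009666920768 [ 0.22  0.12 -0.32 -0.01 -1.13 -1.57]
```

Emit:
apply_moves(
  increments=[
    [8.7,2.3,-0.5,0,-0.002,0.002,-0.11],
    [8.7,4.7,-1.0,0,-0.003,0.003,-0.22],
    [8.7,7.0,-1.5,0,-0.005,0.005,-0.33],
    [8.7,9.36,-2.0,0,-0.007,0.006,-0.442],
    [8.7,9.36,-2.0,0,-0.007,0.006,-0.442],
    [8.7,9.36,-2.0,0,-0.007,0.006,-0.442],
  ],
)

```text
time: 8.3
eef_pos: [616.5, -97.3, 219.6]
orientation: [-2.453, -1.962, 0.002]
ft_force: [-1.0, 0.8, 0.1]
finger_gap: 87.1
```

```bash
python3 go.py; python3 snap.py w3; python3 m2.py w3
```

```text
8.3 toolz [-1.4e-03 -4.0e-04 -1.0e+00] turn [ 0.0004 -0.0014 -0.0026] shift cm [ 1.000e-02  2.000e-02 -1.206e+01] [-1.   0.8  0.1] 87.07670948891199 [ 0.16  0.28 -0.12  0.   -1.18 -1.95]
8.3 [616.47416843 -97.32534858 219.61338186] [-2.45298578e+00 -1.96193832e+00  2.11445650e-03] [-1.00237094  0.79617223  0.14653916] 87.07670948891199
bar 908 [-94.9  -0. ] [13.6 43.8] 0.12
pad+ 162 [ 0.2 28.3] [22.8  5.3] 0.52
pad- 158 [ -0.1 -29. ] [ 5.2 21.7] 89.58
pointer+post 81 [-94.3  62. ] [ 9.1 23.8] 3.34
ptr outer 28 [-95.   56.6] [5.  9.2] 2.85
```

View pics/w3.png

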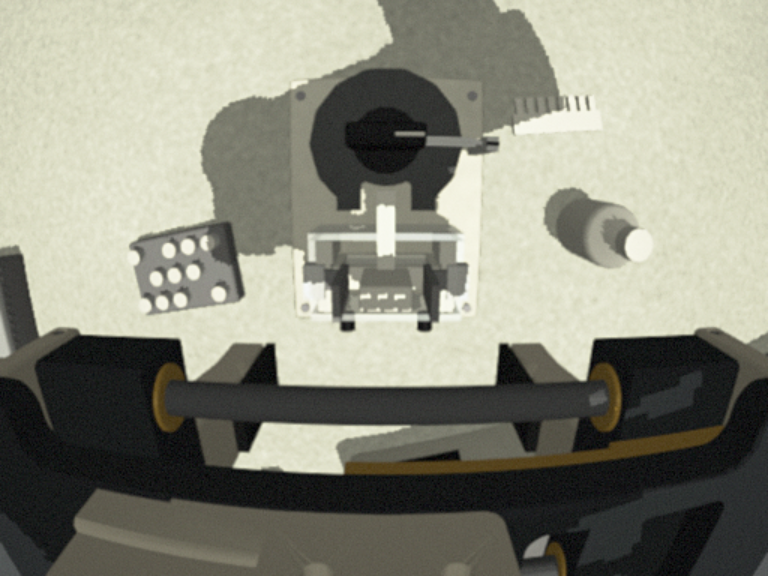

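Emit:
apply_moves(
  increments=[
    [8.7,0,0,-3,0,0,0],
    [8.7,0,0,-7,0,0,0],
    [8.7,0,0,-10.5,0,0,0],
    [8.7,0,0,-12,0,0,0],
    [8.7,0,0,-12,0,0,0],
    [8.7,0,0,-12,0,0,0],
  ],
  squeeze=35,
)

```text
time: 8.95
eef_pos: [616.2, -97.2, 101.0]
orientation: [2.452, 1.964, -0.001]
ft_force: [0.7, 0.0, 0.2]
finger_gap: 86.9
```

```bash
python3 go.py
```

```text
8.95 toolz [-2.e-04 -6.e-04 -1.e+00] turn [ 0.0006 -0.0002 -0.0042] shift cm [ 0.04  0.01 -0.2 ] [0.7 0.  0.2] 86.90693320041429 [ 0.16  0.38 -0.26  0.   -0.93 -1.95]
```

Emit:
apply_moves(
  increments=[
    [5.6,0.04,0,-0.2,0,0,-0.004],
    [5.6,0.04,0,-0.2,0,0,-0.004],
    [5.2,0.04,0,-0.2,0,0,-0.004],
    [4.8,0.04,0,-0.2,0,0,-0.004],
    [4.0,0.04,0,-0.2,0,0,-0.004],
    [3.8,0.04,0,-0.2,0,0,-0.004],
    [3.8,0.04,0,-0.2,0,0,-0.004],
    [3.8,0.04,0,-0.2,0,0,-0.004],
  ],
)

```text
time: 9.75
eef_pos: [617.0, -97.4, 99.7]
orientation: [2.455, 1.959, -0.0]
ft_force: [0.2, -1.9, 4.8]
finger_gap: 41.0
```

Emit:
apply_moves(
  increments=[
    [3.8,0,0,0,0,0,0],
    [3.8,0,0,0,0,0,0],
    [3.8,0,0,0,0,0,0],
  ],
)

```text
time: 10.05
eef_pos: [617.0, -97.4, 99.7]
orientation: [2.455, 1.959, -0.0]
ft_force: [-0.1, -0.7, 2.1]
finger_gap: 41.3
```

```bash
python3 snap.py w4; python3 m2.py w4
python3 - <<'E'
from h import *
for n in ["scene"]:
    p,d=optics.grab_frame(n); c=np.round(proj(n,[616,-97,118])).astype(int); print(c)
    cv2.imwrite("pics/s4.png",cv2.resize(p[c[1]-40:c[1]+40,c[0]-50:c[0]+50,::-1],None,fx=7,fy=7,interpolation=cv2.INTER_CUBIC))
E
```

```text
10.05 [617.03110356 -97.41702048  99.67891326] [ 2.45455048e+00  1.95886518e+00 -1.57543659e-04] [-0.10683522 -0.67122759  2.07878236] 41.28377579392901
bar 3351 [-95.   -0.4] [14.4 44.2] 0.14
pad+ 240 [-0.3 25.7] [22.3 17.2] 0.34
pad- 249 [ -0.2 -24.8] [17.4 22.9] 89.21
pointer+post 228 [-94.7  62. ] [ 9.9 23.5] 3.41
ptr outer 74 [-95.2  56.7] [6.1 9.3] 4.87
[238 199]
```

View pics/w4.png

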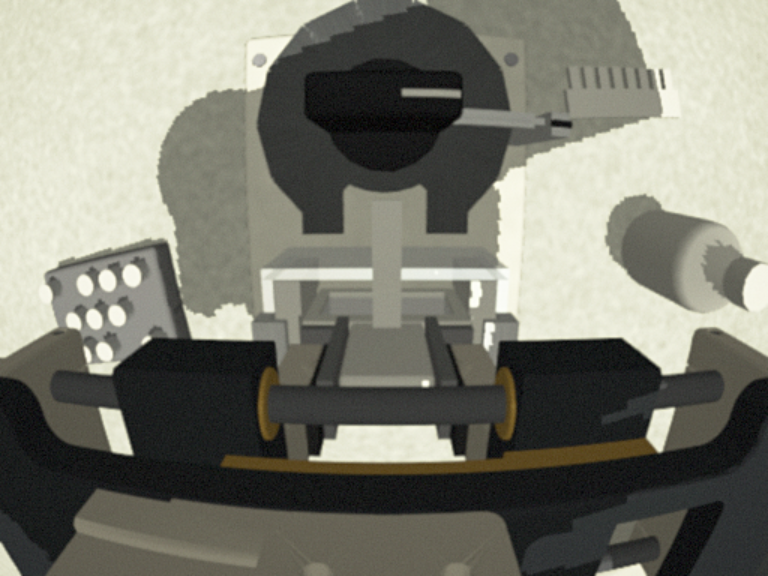

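View pics/s4.png

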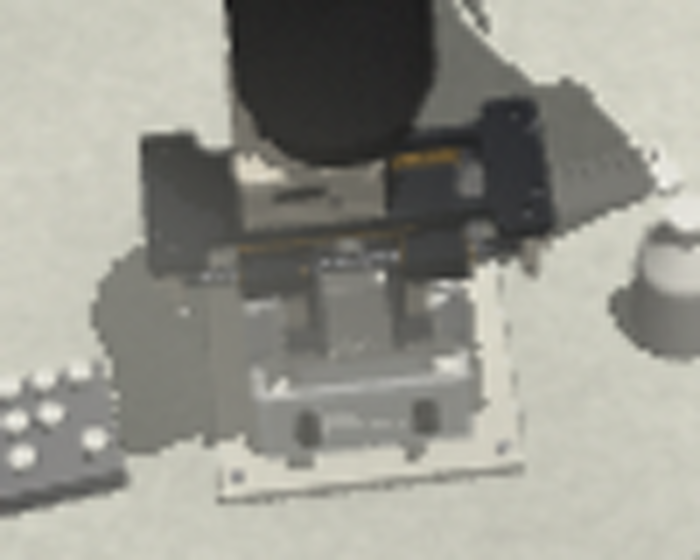

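Emit:
apply_moves(
  increments=[
    [3.8,0,0,0.3,0,0,0],
    [3.8,0,0,0.6,0,0,0],
    [3.8,0,0,0.9,0,0,0],
    [3.8,0,0,1.2,0,0,0],
    [3.8,0,0,1.5,0,0,0],
  ],
)

```text
time: 10.65
eef_pos: [617.0, -97.4, 114.9]
orientation: [2.455, 1.959, -0.0]
ft_force: [0.1, -0.6, -3.2]
finger_gap: 40.8
```

Emit:
apply_moves(
  increments=[
    [3.8,0,0,0.8,0,0,0],
    [3.8,0,0,2.0,0,0,0],
    [3.8,0,0,3.2,0,0,0],
    [3.8,0,0,4.4,0,0,0],
    [3.8,0,0,5.6,0,0,0],
    [3.8,0,0,6.8,0,0,0],
    [3.8,0,0,8.0,0,0,0],
    [3.8,0,0,9.0,0,0,0],
  ],
)

```text
time: 11.45
eef_pos: [617.1, -97.4, 206.2]
orientation: [2.454, 1.959, 0.001]
ft_force: [0.4, 0.6, -2.4]
finger_gap: 40.9
```

Emit:
apply_moves(
  increments=[
    [3.8,0,0,0.5,0,0,0],
    [3.8,0,0,1.0,0,0,0],
    [3.8,0,0,1.2,0,0,0],
    [3.8,0,0,1.2,0,0,0],
    [3.8,0,0,1.2,0,0,0],
    [3.8,0,0,1.2,0,0,0],
  ],
)

```text
time: 12.05
eef_pos: [616.9, -97.4, 217.6]
orientation: [2.455, 1.959, -0.0]
ft_force: [0.3, -0.4, -3.1]
finger_gap: 40.6
```

```bash
python3 go.py; python3 snap.py w5; python3 m2.py w5
python3 - <<'E'
from h import *
p,d=optics.grab_frame("scene"); cv2.imwrite("pics/s5.png",cv2.resize(p[140:240,180:310,::-1],None,fx=6,fy=6,interpolation=cv2.INTER_CUBIC))
E
```

```text
12.05 toolz [ 4.e-04 -1.e-03 -1.e+00] turn [ 0.001   0.0004 -0.0004] shift cm [ -0.03   0.03 -11.86] [ 0.3 -0.4 -3.1] 40.62475919267175 [ 0.16  0.28 -0.12  0.   -1.17 -1.95]
12.05 [616.92319423 -97.39793305 217.64730568] [ 2.45474274e+00  1.95895565e+00 -4.57448240e-04] [ 0.31106243 -0.41538201 -3.08423443] 40.62475919267175
bar 923 [-94.7  -0.2] [14.2 44.2] 0.07
pad+ 49 [-6.2 24.9] [26.2  3.8] 88.84
pad- 52 [ -6.1 -24.6] [26.1  3.7] 89.88
pointer+post 86 [-94.4  62.1] [ 9.  24.1] 2.98
ptr outer 25 [-95.   56.9] [5. 8.] 2.13
```

View pics/w5.png

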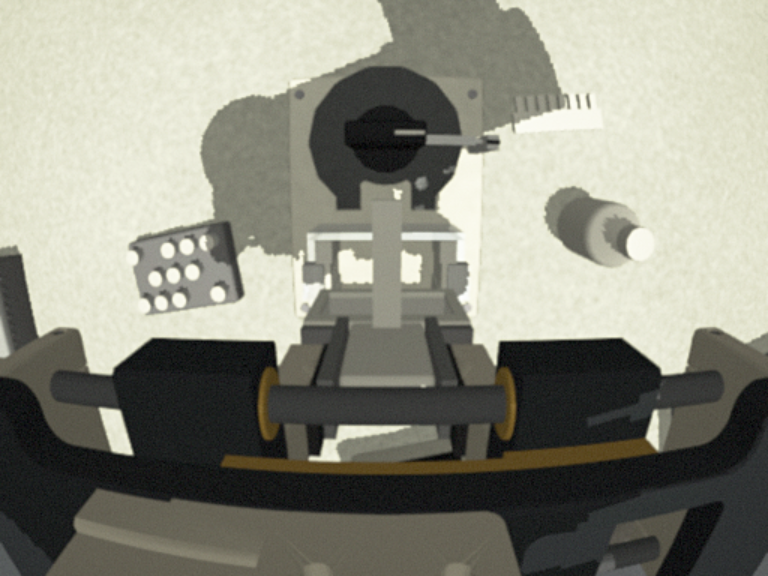

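View pics/s5.png

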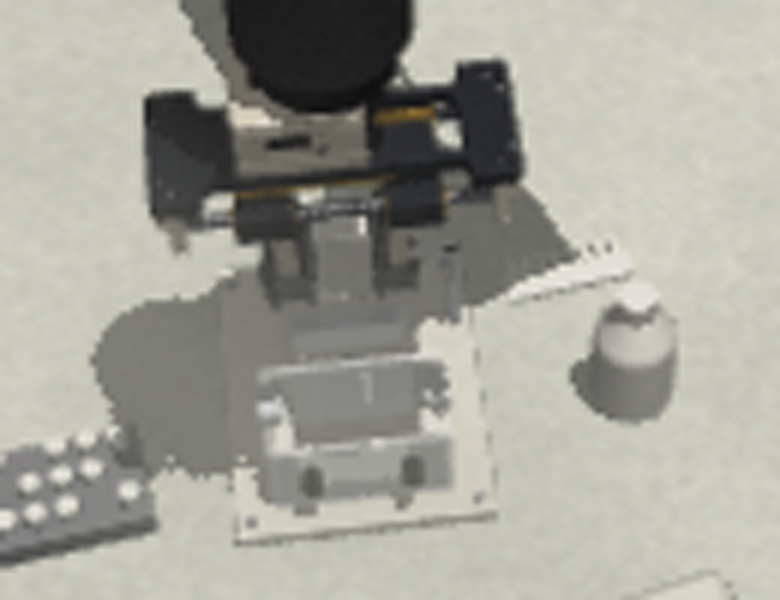

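Run:
```python
from pc import *
for n in ["w4","w5"]:
    W=cloud(n); print(n,[W[v,u].round(1).tolist() for v,u in [(150,258),(190,258),(210,258),(238,258)]])
s=manip.read_state(); print(s['time'],s['joint_velocities'].round(3),s['ft_force'])
print(manip.sign_off())
```

```text
w4 [[566.8, -84.8, 77.6], [590.9, -90.4, 79.1], [604.1, -93.4, 77.8], [608.6, -94.4, 111.7]]
w5 [[566.5, -84.8, 196.8], [591.2, -90.4, 195.6], [604.2, -93.4, 195.2], [608.9, -94.5, 228.8]]
12.15 [-0.    -0.001  0.001  0.     0.001  0.001] [ 0.54957322 -0.61202209 -2.2381211 ]
the job is handed in; nothing more can be done
None
```

I turned the knob clockwise about 103°, from an estimated 0.40 rad, until the pointer met the mark. Then I let go, pinched both catches with 35 N and lifted the cassette straight up about 118 mm. I handed the job in at 12.15 s while still holding it; sign-off gives no verdict.

**What the last checks showed**
- **Knob:** the grip bar lies within about 0.2° of the mark direction, and this did not change after the lift.
- **Cassette height:** wrist depth puts the nose 117 to 119 mm above where it was when seated. The bottom edge is therefore at about 129 mm, against the 98 mm needed.
- **Hold:** the tool is vertical to within 0.1° and the arm is at rest. The vertical force of 2 to 3 N matches the cassette's weight alone, so it has not slipped and touches nothing.
- **Bystanders:** the bottle, comb and tube rack look unmoved in the pictures. I did not measure any bystander's shift.

**One reading that disagreed:** the finger gap read about 41 mm, where 44 mm was expected with the catches fully pinched. I put that down to the fingers flexing or a gauge offset. In the pictures the catches sit against the head, and the hooks cleared the keepers.

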